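Open the ratchet planking press

ROBOT

A 7-joint arm with a two-finger parallel gripper is mounted at the origin on the work surface. World frame = base frame: x ahead of the robot, y to its left, z up, the work surface at z = 0. Lengths are in m, angles in rad, forces in N, time in s.
With the tool pointing down it reaches from about 0.4 to 0.85 m from the base axis. Payload 6.9 kg.
Tool frame: the origin (TCP) lies between the finger pads; the fingertips stand 11 mm ahead of it and the grasp point (between the pads) lies 8 mm behind it (bot.nose_length is the distance from the TCP to the fingertips, in m); z points along the fingers, y is the line along which they close (so a half turn about z gives the same grasp; the last joint's range is limited). The gripper opens to 85 mm and grips with 20 to 120 N. Pads are 22 mm wide; open, the fingers measure 114 mm over their backs; the gripper's body (76 mm by 85 mm) begins 54 mm behind the grasp point. The pads swing forward as they close: fully open they stand 13 mm farther back than shut.
Start: joints at [1.367, 0.507, -0.238, 1.5, 0.126, 1.149, -0.155], TCP at [0.191, -0.595, 0.242] pointing down, gripper open.
Joint ranges: [-3.08, 3.08], [-0.24, 2.05], [-1.43, 1.35], [0, 2.5], [-1.52, 4.66], [0.17, 1.96], [-2.89, 2.89]. Speed limits (rad/s): [2.39, 2.39, 3.14, 3.14, 3.14, 3.14, 3.14].

INTERFACE

Orientations are given as a rotation vector (axis times angle).
In Python, from bench import sensors, cams, order, recognise, bot gives the robot as it stands.
- The arm moves only by the tool jog_arm, never from a script. Its argument "commands" is text: rows parted by semicolons, each of 7 numbers parted by spaces: the turn, a rotation vector about the tool's x, y, z in degrees, then the shift along the tool's x, y, z in cm, then the finger opening in cm, from 0 to 8.54. A call has exactly 8 rows; each row shifts and turns the commanded pose from where the row before left it, along the tool's axes as they then stand; what a row does not reach is not made up. A row lasts 1/10 s, in which the tool goes at most 50 mm and 8.59 degrees, less where a joint would pass 70% of its speed; a pose out of reach is approached as far as the arm can. A call is refused whole if a number of a shift passes 5 or a number of a turn 8.59, either way. A call with a gripper value outside its range is refused whole. The fingers move at their own pace and stop on an object; "squeeze" is the grip in N (left out, the last holds). Time passes only in rows, so rows that do not move let the fingers close, or fill a call up. It gives the time, the measured TCP pose, the force, the opening and the grip force at its end, in the units of the state.
- sensors.observe(): the state, without advancing time (a new reading comes with each control period).
- cams.capture(name): name is "scene" or "top"; returns a dict with "pixels" (480x640x3 uint8, red, green, blue), "mtx" (3x3 intrinsics, pixels), "k1" (the pictures are not rectified: a ray, as slopes to the right and down, at radius r is drawn at 1 + k1 r^2 times it, then the intrinsics apply), "xyz" and "orientation" of the camera in the world. Camera axes: x right, y down, z forward; pixel columns grow to the right and rows downward; lengths in m; the calibration is good to about 2 mm. A picture is of the moment at which its call begins. There is no depth.
- order.close_job(): hands the job in; it is judged then, once.
Trained networks look in a picture, given as the dict that the camera call returned (one of the last four; its "shot" number tells which), for a name from the list of things; names that differ only in an ending like _2 or _b are one class to them, and where a whole thing is asked for, a point or a joint stands for the part that bears it (a point fixed in the world has none). Each returns a list of dicts, best first, with "conf" (0 to 1); they miss things now and then, are a little off and sometimes report something else, mostly with a low value. They report only what shows in the picture. A call takes as long as a camera call.
- recognise(label, picture): "box" ([left, top, width, height] in pixels, round what is visible of it).
The state is a dict: "time": time; "qpos": joint angles; "qd": joint speeds; "joint_efforts": joint torques, N m; "tcp_pos": TCP position; "eef_rot": TCP orientation; "contact_force": force on the tool from outside, world axes, zero at the start; "wrist_torque": the same for the moment, N m; "grip_width": finger opening in m; "finger_force": force on a finger pad.
Only numpy, scipy, OpenCV 4.12 (cv2) and the standard library are available. Lean on these libraries where they do the work, as an engineer would, in place of code of your own. Each camera call takes 0.05 s, during which the arm holds its last target. There are 200 camera calls.

TASK

Open the planking press: press the round release plunger on its sliding jaw fully down, then push the jaw back along its bar, away from the planking strips, until it stands against the stop block. Leave the plunger down, and leave the strips and everything else on the cart where they are; nothing is to be picked up.

Things in the scene. Friction and masses are not known exactly. Their poses are not given: they have to be found in the camera images.
- press: Green steel press, fixed on the cart, base plate 110 (x) by 320 (y) by 10 mm; origin at its underside's centre. Bar along y, top 30 mm high, rack teeth on its -x side. At +y the fixed jaw (face at y = 120, top 58 mm high) with a long dark lever slanting up and out to y = 290, 150 mm high; at -y the stop block (y = -137 to -153, 40 mm high). Yaw within 0.6 rad.
- jaw (a joint): Slide of the green sliding jaw, m: 0 = closest to the fixed jaw, grows as the jaw goes back along the press's -y; 0.15 = against the stop block. About 4 N friction plus 12 N per m/s; stays where it is left. The ratchet locks it (up to 8 mm of play) until the release is more than 8 mm down.
- jaw_face (a point): Middle of the sliding jaw's flat upright pushing face, which looks to press +y (to the fixed jaw), 75 mm above the cart; axes as the press. The upright plate is 76 mm wide (x), 14 mm thick (to -y), from 32 to 92 mm above the cart. Behind it the carriage, 48 mm high, reaches 68 mm behind this face.
- release (a joint): Travel of the release plunger, m: 0 = up (ratchet engaged), 0.012 = fully down. Moves straight down on about 4 N, has no spring: it stays where it is left.
- release_top (a point): Centre of the top of the plunger's dark steel mushroom head, diameter 30 mm, on the carriage behind the upright plate: 42 mm behind the pushing face (press -y) and 18 mm off the bar's centre line to press -x. 73 mm above the cart when up, 61 mm when fully down.
- strip1_mid (a point): Centre of a loose pale wooden planking strip, 160 (along x of the press) by 14 by 25 mm high, 50 g, standing on edge on the press's bed next to the fixed jaw; its top is 55 mm above the cart. Leave it.
- strip2_mid (a point): Centre of a second such strip, beside the first on the sliding jaw's side. The sliding jaw's face may be anything from 5 to 60 mm from it at the start. Leave it.
- barrel1: Loose ebony model cannon barrel lying along its x axis, 130 mm long, 38 mm high; origin under its middle. Leave it.
- barrel2: A second such barrel. Leave it.
- sanding_block: Loose aluminium sanding block 100 by 55 by 31 mm high; origin under its centre. Leave it.
- cork_jar: Loose glass jar with a cork stopper, 56 mm diameter, about 75 mm high; origin under its centre. Leave it.
- capstan: Loose brass capstan model, foot 68 mm diameter, bars 86 mm across, 66 mm high; origin under its centre. Leave it.

How it is judged:
On the way, in this order (a step that is already met when the one before it is completed fails the run):
1. the release plunger is pressed fully down while the jaw is still where the ratchet held it (value of joint release above 0.0095 m and value of joint jaw below 0.075 m), for 0.1 s.
2. the jaw is pushed back to the stop block (value of joint jaw above 0.143 m), for 0.2 s.
At the end, for the whole second after the job is handed in: The sliding jaw stands within 7 mm of the stop (joint jaw above 0.143) and at rest, the release plunger is still down (above 0.0085), the strips are within 12 mm and the other loose things within 15 mm of where they began (value of joint jaw above 0.143 m and velocity of joint jaw between -0.005 and 0.005 m/s and value of joint release above 0.0085 m and distance of each of strip1_mid, strip2_mid from where it was at the start of the episode below 0.012 m and distance of each of barrel1, barrel2, sanding_block, cork_jar, capstan from where it was at the start of the episode below 0.015 m); the robot touches nothing.
It fails at once if a planking strip is shoved or lifted (more than 12 mm) or tipped over (distance of any of strip1_mid, strip2_mid from where it was at the start of the episode above 0.012 m or angle between any of strip1_mid, strip2_mid's own z axis and vertical above 0.4 rad).
It fails at once if another loose thing is disturbed or lifted (moved more than 15 mm) (distance of any of barrel1, barrel2, sanding_block, cork_jar, capstan from where it was at the start of the episode above 0.015 m).
It also fails if it takes over 38 s, if anything falls off the work surface, if the arm or the gripper's body presses on something with over 40 N, if the wrist force passes 120 N, or if a joint passes its speed limit or range.

## Working session

There is one attempt and no reset: what is moved stays moved. The work goes in short steps, Python scripts to look and compute and a tool call to move; the robot and the scene stay as the last step left them, time stands still between calls to the robot, and variables do not carry over. Pictures are saved under pics/ and viewed, at most 10 in all, crops included, and the job is handed in when it is done.

Besides the shell and the picture viewer there is one more tool, called after ">>>" as a command line: name --argument value ..., lists and objects as JSON in quotes. jog_arm: Moves the arm, as the interface text tells. Its arguments: {"type":"object","properties":{"commands":{"type":"string"},"squeeze":{"type":"number"}},"required":["commands"]}

```bash
mkdir -p pics
cat > h.py <<'E'
import numpy as np, cv2
from scipy.spatial.transform import Rotation as R
def rot(o):
    o=np.array(o,float)
    return o if o.shape==(3,3) else R.from_rotvec(o).as_matrix()
def ray(c,u,v):
    K=np.array(c['mtx']);d=np.array([(u-K[0,2])/K[0,0],(v-K[1,2])/K[1,1]]);p=d.copy()
    for _ in range(20): p=d/(1+c['k1']*(p@p))
    return rot(c['orientation'])@np.array([p[0],p[1],1])
def at(c,u,v,z):
    r=ray(c,u,v);o=np.array(c['xyz']);return o+r*(z-o[2])/r[2]
def proj(c,P):
    K=np.array(c['mtx']);q=rot(c['orientation']).T@(np.array(P)-np.array(c['xyz']));p=q[:2]/q[2];p=p*(1+c['k1']*(p@p))
    return np.array([K[0,0]*p[0]+K[0,2],K[1,1]*p[1]+K[1,2]])
E
python3 - <<'E'
from bench import *
from h import *
for n in('top','scene'):
    c=cams.capture(n);cv2.imwrite(f'pics/{n}0.png',c['pixels'][:,:,::-1])
    print(n,np.round(c['xyz'],3),np.round(c['orientation'],3),np.round(c['mtx'],1).tolist(),c['k1'])
    for l in['press','jaw_face','release_top','strip1_mid','barrel1','sanding_block','cork_jar','capstan']:
        print(l,[(np.round(d['box']).tolist(),round(d['conf'],2)) for d in recognise(l,c)[:2]])
print(sensors.observe())
E
```

```text
top [0.531 0.015 1.103] [-2.217  2.171 -0.023] [[539.4, 0.0, 316.8], [0.0, 539.4, 236.5], [0.0, 0.0, 1.0]] -0.1678268300548977
press [([156.0, 182.0, 241.0, 83.0], 0.86)]
jaw_face [([282.0, 195.0, 45.0, 46.0], 0.57)]
release_top [([301.0, 219.0, 12.0, 18.0], 0.61)]
strip1_mid [([246.0, 172.0, 22.0, 74.0], 0.61)]
barrel1 [([360.0, 138.0, 29.0, 61.0], 0.83), ([245.0, 136.0, 64.0, 26.0], 0.73)]
sanding_block [([271.0, 259.0, 51.0, 58.0], 0.88)]
cork_jar []
capstan [([348.0, 282.0, 45.0, 40.0], 0.65)]
scene [1.126 0.011 0.605] [-1.772 -1.678  0.748] [[519.9, 0.0, 321.3], [0.0, 519.9, 238.0], [0.0, 0.0, 1.0]] 0.010766318641609242
press [([219.0, 238.0, 332.0, 102.0], 0.9), ([324.0, 253.0, 20.0, 15.0], 0.64)]
jaw_face [([313.0, 239.0, 54.0, 74.0], 0.85)]
release_top [([324.0, 250.0, 20.0, 21.0], 0.56)]
strip1_mid [([400.0, 238.0, 12.0, 96.0], 0.94), ([313.0, 241.0, 55.0, 69.0], 0.62)]
barrel1 [([339.0, 357.0, 105.0, 43.0], 0.89), ([216.0, 315.0, 55.0, 88.0], 0.87)]
sanding_block [([311.0, 208.0, 55.0, 50.0], 0.92)]
cork_jar [([404.0, 208.0, 38.0, 50.0], 0.73)]
capstan [([228.0, 192.0, 52.0, 55.0], 0.69)]
{'time': 0.9, 'qpos': array([ 1.36652815,  0.50745076, -0.23759304,  1.50017694,  0.12570486,
        1.14889991, -0.15484914]), 'qd': array([ 0.00050431, -0.0005781 , -0.00227304,  0.00023026, -0.00011127,
       -0.0010024 , -0.00015442]), 'joint_efforts': array([-9.38009834e-04, -6.20345592e+01, -2.18485080e+00, -2.49962211e+01,
        1.39742365e-02,  2.08017096e-03,  1.12711632e-05]), 'tcp_pos': array([ 0.19049507, -0.59526337,  0.24231331]), 'eef_rot': array([3.10396336e+00, 4.84509519e-01, 9.06734231e-06]), 'contact_force': array([-0.42917493, -0.15984453, -0.33495416]), 'wrist_torque': array([ 0.02223449, -0.0087567 ,  0.03168342]), 'finger_force': 0.0, 'grip_width': 0.08532613548580266}
```

View pics/top0.png

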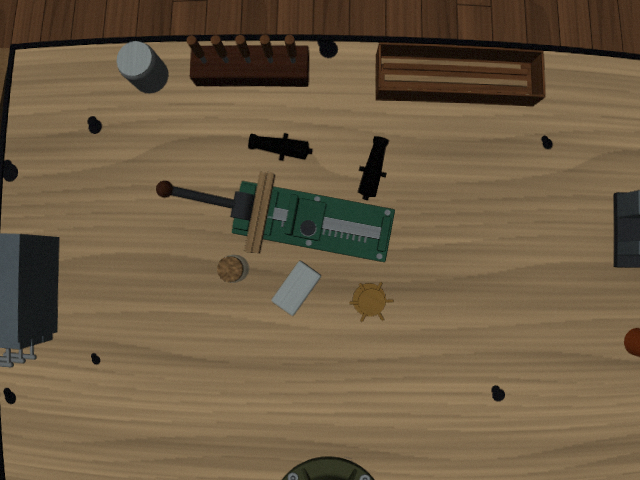

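View pics/scene0.png

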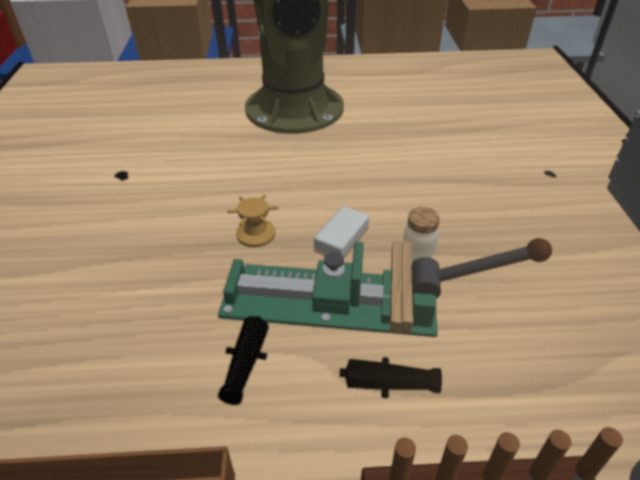

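The top view shows the press with its lever at image left and the stop at right. Plate corners are at about (240,182), (395,209), (387,261) and (233,235), the plunger head at (308,228) and the jaw plate at x≈293. In the scene view the plunger head is at (334,258).

Run:
```python
from bench import *
from h import *
c=cams.capture('top');s=cams.capture('scene')
P=np.array([at(c,u,v,.01)[:2] for u,v in[(240,182),(395,209),(387,261),(233,235)]]);print(P.round(3))
ctr=P.mean(0);d=(P[0]+P[3]-P[1]-P[2]);yaw=np.arctan2(d[1],d[0])-np.pi/2
print('ctr',ctr,'yaw',yaw,'len',np.linalg.norm(d)/2,'w',np.linalg.norm(P[0]-P[3]))
def tri(a,b):
    o1,o2=np.array(c['xyz']),np.array(s['xyz']);r1,r2=ray(c,*a),ray(s,*b)
    t=np.linalg.lstsq(np.c_[r1,-r2],o2-o1,rcond=None)[0];return o1+r1*t[0],o2+r2*t[1]
print('plunger tri',tri((308,228),(334,258)), 'top@.073',at(c,308,228,.073),'scene',at(s,334,257,.073))
Rz=R.from_euler('z',yaw).as_matrix()
for n,p in(('top',at(c,308,228,.073)),('scene',at(s,334,257,.073))):
    print(n,'press frame',Rz.T@(p-np.r_[ctr,0]))
for n,im in(('top',c),('scene',s)):
    x,y,w,h=(200,160,220,170) if n=='top' else (200,190,360,220)
    k=3.5 if n=='top' else 2.2
    cv2.imwrite(f'pics/{n}1.png',cv2.resize(im['pixels'][y:y+h,x:x+w,::-1],None,fx=k,fy=k,interpolation=cv2.INTER_CUBIC))
```

```text
[[ 0.681  0.194]
 [ 0.632 -0.124]
 [ 0.526 -0.109]
 [ 0.572  0.205]]
ctr [0.60237347 0.04149079] yaw -0.14990469056179623 len 0.3196538405550439 w 0.10961196422874873
plunger tri (array([0.58583587, 0.05019235, 0.071183  ]), array([0.58599105, 0.05378403, 0.07131307])) top@.073 [0.58573888 0.05013073 0.073     ] scene [0.58562393 0.05379418 0.073     ]
top press frame [-0.01773836  0.00605877  0.073     ]
scene press frame [-0.01839914  0.00966397  0.073     ]
```

View pics/top1.png

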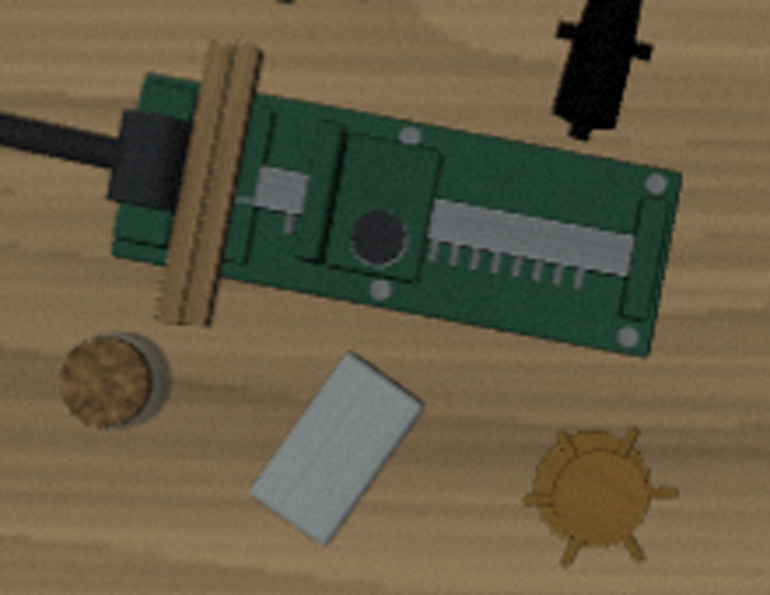

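View pics/scene1.png

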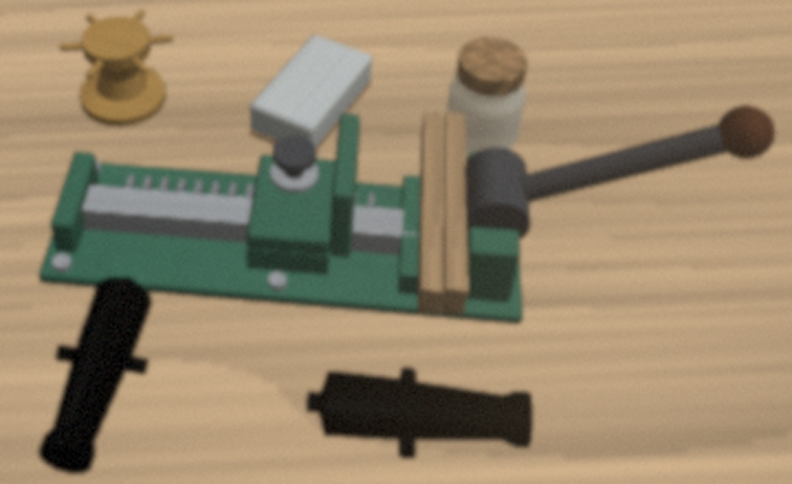

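The plunger is at about (0.586, 0.052), yaw about -0.15, so the jaw is at about 0.03 with a gap of about 40 mm to strip 2. I'll first close the fingers and turn tool x along press +y (-63.7° about tool z).

>>> jog_arm --commands "0 0 -7.96 0 0 0 0;0 0 -7.96 0 0 0 0;0 0 -7.96 0 0 0 0;0 0 -7.96 0 0 0 0;0 0 -7.96 0 0 0 0;0 0 -7.96 0 0 0 0;0 0 -7.96 0 0 0 0;0 0 -7.96 0 0 0 0" --squeeze 30

```text
time: 1.8
tcp_pos: [0.1904, -0.5953, 0.2423]
eef_rot: [-2.375, -2.056, 0.0]
contact_force: [-0.3, -0.7, 0.3]
grip_width: -0.0001
finger_force: 0.0
```

```bash
cat > go.py <<'E'
import sys
from bench import *
from h import *
C=np.r_[0.6024,0.0415,0];Rz=R.from_euler('z',-.15).as_matrix()
o=sensors.observe();T=rot(o['eef_rot']);p=np.array(o['tcp_pos'])
print('t',o['time'],'tcp press',(Rz.T@(p-C)).round(4),'tool x in press',(Rz.T@T[:,0]).round(3),'z',T[:,2].round(3),'F press',(Rz.T@o['contact_force']).round(1),'w',round(o['grip_width'],4),'q',o['qpos'].round(2))
if len(sys.argv)>3:
    g=np.array(sys.argv[1:4],float);print('shift cm',(100*T.T@(Rz@g+C-p)).round(2))
E
python3 go.py -0.018 0.0075 0.15
```

```text
t 1.8 tcp press [-0.3122 -0.6912  0.2423] tool x in press [-0.006  1.    -0.   ] z [-0. -0. -1.] F press [-0.2 -0.7  0.3] w -0.0001 q [ 1.54  0.54 -0.53  1.5   0.28  1.18  0.82]
shift cm [69.69 29.84  9.22]
```

>>> jog_arm --commands "0 0 0 2.9 1.24 0 0;0 0 0 2.9 1.24 0 0;0 0 0 2.9 1.24 0 0;0 0 0 2.9 1.24 0 0;0 0 0 2.9 1.24 0 0;0 0 0 2.9 1.24 0 0;0 0 0 2.9 1.24 0 0;0 0 0 2.9 1.24 0 0"

```text
time: 2.6
tcp_pos: [0.3237, -0.3796, 0.2425]
eef_rot: [2.381, 2.049, -0.0]
contact_force: [0.4, -1.0, -0.4]
grip_width: 0.0002
finger_force: 0.0
```

>>> jog_arm --commands "0 0 0 2.9 1.24 0 0;0 0 0 2.9 1.24 0 0;0 0 0 2.9 1.24 0 0;0 0 0 2.9 1.24 0 0;0 0 0 2.9 1.24 0 0;0 0 0 2.9 1.24 0 0;0 0 0 2.9 1.24 0 0;0 0 0 2.9 1.24 0 0"

```text
time: 3.4
tcp_pos: [0.4564, -0.165, 0.2425]
eef_rot: [2.381, 2.049, 0.0]
contact_force: [0.1, -0.4, 0.0]
grip_width: -0.0004
finger_force: 0.0
```

>>> jog_arm --commands "0 0 0 2.9 1.24 0 0;0 0 0 2.9 1.24 0 0;0 0 0 2.9 1.24 0 0;0 0 0 2.9 1.24 0 0;0 0 0 2.9 1.24 0 0;0 0 0 2.9 1.24 0 0;0 0 0 2.9 1.24 0 0;0 0 0 0 0 0 0"

```text
time: 4.2
tcp_pos: [0.5733, 0.0268, 0.2425]
eef_rot: [-2.374, -2.055, -0.005]
contact_force: [-0.6, -0.1, 0.3]
grip_width: 0.0003
finger_force: 0.0
```

```bash
python3 go.py -0.018 0.0075 0.10
```

```text
t 4.2 tcp press [-0.0266 -0.0188  0.2425] tool x in press [-0.006  1.     0.004] z [ 0.001  0.003 -1.   ] F press [-0.6 -0.2  0.3] w 0.0003 q [ 0.34  0.48 -0.67  1.64  0.32  1.13 -0.55]
shift cm [ 2.58  0.86 14.26]
```

>>> jog_arm --commands "0 0 0 1.3 0.43 2 0;0 0 0 1.28 0.43 2 0;0 0 0 0 0 2.5 0;0 0 0 0 0 2.5 0;0 0 0 0 0 2.5 0;0 0 0 0 0 2.4 0;0 0 0 0 0 0 0;0 0 0 0 0 0 0"

```text
time: 5.0
tcp_pos: [0.5842, 0.0457, 0.1036]
eef_rot: [-2.381, -2.049, 0.001]
contact_force: [0.1, 0.3, 0.1]
grip_width: -0.0002
finger_force: 0.0
```

```bash
python3 go.py -0.018 0.0075 0.072
python3 - <<'E'
from bench import *
from h import *
o=[]
for n,(x,y,w,h) in(('top',(240,160,130,130)),('scene',(260,180,130,130))):
    c=cams.capture(n);o.append(cv2.resize(c['pixels'][y:y+h,x:x+w,::-1],(400,400),interpolation=cv2.INTER_CUBIC))
cv2.imwrite('pics/near.png',np.hstack(o))
E
```

```text
t 5.0 tcp press [-0.0186  0.0014  0.1036] tool x in press [-0.  1. -0.] z [-0.001 -0.    -1.   ] F press [0.1 0.3 0.1] w -0.0002 q [ 0.24  0.64 -0.59  1.78  0.45  0.86 -0.7 ]
shift cm [0.61 0.06 3.16]
```

View pics/near.png

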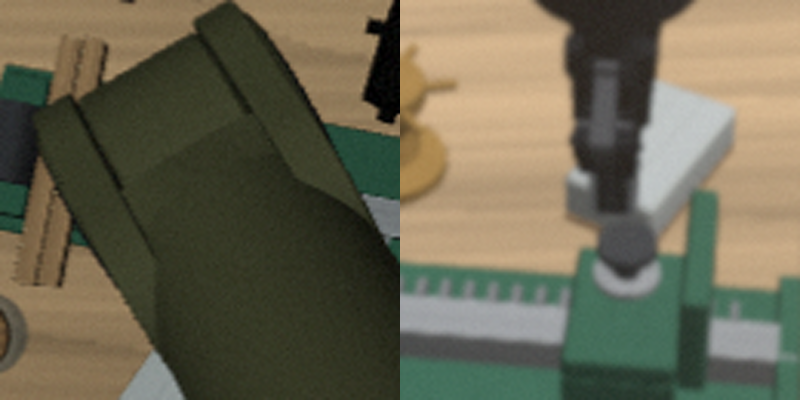

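In the near picture the closed fingertips sit just above the plunger head (scene half, tip at about (617,205), head at (628,240)), about 6 mm toward the stop. That agrees with the computed shift of +0.6 cm.

>>> jog_arm --commands "0 0 0 0.6 0.05 0 0;0 0 0 0 0 0.5 0;0 0 0 0 0 0.5 0;0 0 0 0 0 0.5 0;0 0 0 0 0 0.5 0;0 0 0 0 0 0.5 0;0 0 0 0 0 0.3 0;0 0 0 0 0 0 0"

```text
time: 5.9
tcp_pos: [0.5855, 0.0518, 0.0748]
eef_rot: [-2.381, -2.049, 0.001]
contact_force: [-0.2, -0.2, -0.0]
grip_width: 0.0001
finger_force: 0.0
```

```bash
python3 go.py -0.018 0.0075 0.071
```

```text
t 5.9 tcp press [-0.0182  0.0077  0.0748] tool x in press [-0.  1. -0.] z [-0.001  0.    -1.   ] F press [-0.2 -0.3 -0. ] w 0.0001 q [ 0.22  0.68 -0.56  1.8   0.48  0.8  -0.74]
shift cm [-0.02  0.02  0.38]
```

>>> jog_arm --commands "0 0 0 0 0 0.1 0;0 0 0 0 0 0.1 0;0 0 0 0 0 0.1 0;0 0 0 0 0 0.1 0;0 0 0 0 0 0 0;0 0 0 0 0 0 0;0 0 0 0 0 0 0;0 0 0 0 0 0 0"

```text
time: 6.7
tcp_pos: [0.5857, 0.0519, 0.0718]
eef_rot: [2.381, 2.049, 0.0]
contact_force: [-2.6, -0.1, 8.0]
grip_width: 0.0001
finger_force: 3.8
```

>>> jog_arm --commands "0 0 0 0 0 0.1 0;0 0 0 0 0 0.1 0;0 0 0 0 0 0 0;0 0 0 0 0 0 0;0 0 0 0 0 0 0;0 0 0 0 0 0 0;0 0 0 0 0 0 0;0 0 0 0 0 0 0"

```text
time: 7.5
tcp_pos: [0.5859, 0.052, 0.0716]
eef_rot: [2.38, 2.048, 0.001]
contact_force: [-6.9, -2.0, 23.1]
grip_width: -0.0003
finger_force: 11.7
```

Plunger bottomed out with the tip at 0.0606 and 23 N on it. Now I'll raise the tool and check the gap.

>>> jog_arm --commands "0 0 0 0 0 -0.5 0;0 0 0 0 0 -1 0;0 0 0 0 0 -2 0;0 0 0 0 0 -2 0;0 0 0 0 0 -2 0;0 0 0 0 0 0 0;0 0 0 0 0 0 0;0 0 0 0 0 0 0"

```text
time: 8.3
tcp_pos: [0.5852, 0.0516, 0.1435]
eef_rot: [-2.381, -2.049, 0.002]
contact_force: [0.3, -1.0, -0.4]
grip_width: 0.0002
finger_force: 0.0
```

```bash
python3 go.py 0 0.070 0.14
python3 - <<'E'
from bench import *
from h import *
C=np.r_[0.6024,0.0415,0];Rz=R.from_euler('z',-.15).as_matrix()
c=cams.capture('top');s=cams.capture('scene')
for n,u,v,z in(('strip2',267.4,214.3,.055),('face',291.5,194,.092),('face',285.7,233.7,.092)): print(n,(Rz.T@(at(c,u,v,z)-C)).round(4))
# scene: strip left edge crop(418,115)->, plate front edge crop (358,118)
for n,u,v,z in(('strip2 s',200+420/2.2,190+115/2.2,.055),('face s',200+358/2.2,190+118/2.2,.092)): print(n,(Rz.T@(at(s,u,v,z)-C)).round(4))
cv2.imwrite('pics/near2.png',cv2.resize(s['pixels'][180:350,200:450,::-1],None,fx=3.2,fy=3.2,interpolation=cv2.INTER_CUBIC))
E
```

```text
t 8.3 tcp press [-0.0185  0.0075  0.1435] tool x in press [-0.  1. -0.] z [-0.001 -0.    -1.   ] F press [ 0.4 -1.  -0.4] w 0.0002 q [ 0.25  0.6  -0.61  1.73  0.41  0.94 -0.68]
shift cm [6.25 1.85 0.35]
strip2 [-0.0039  0.0896  0.055 ]
face [0.0393 0.0469 0.092 ]
face [-0.0363  0.0447  0.092 ]
strip2 s [-0.0773  0.0938  0.055 ]
face s [-0.0304  0.0502  0.092 ]
```

View pics/near2.png

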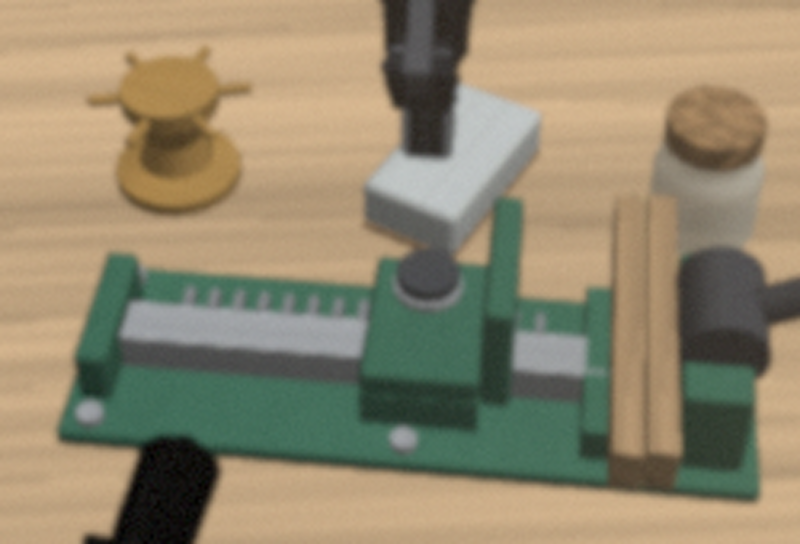

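The picture shows the plunger now down (head at (428,275)), with its collar showing. The gap between the jaw plate (520,300) and the strips (612,300) is clear, about 43 mm. Tip height 64 mm keeps the fingers above the strips altogether.

>>> jog_arm --commands "0 0 0 2 0.6 0 0;0 0 0 2 0.6 0 0;0 0 0 2.2 0.65 0 0;0 0 0 0 0 0 0;0 0 0 0 0 1 0;0 0 0 0 0 1 0;0 0 0 0 0 0.5 0;0 0 0 0 0 0 0"

```text
time: 9.2
tcp_pos: [0.6124, 0.1092, 0.1178]
eef_rot: [-2.382, -2.047, 0.004]
contact_force: [-0.4, -0.3, 0.5]
grip_width: -0.0001
finger_force: 0.0
```

```bash
python3 go.py 0 0.070 0.075
```

```text
t 9.2 tcp press [-0.0003  0.0684  0.1178] tool x in press [ 0.001  1.    -0.001] z [-0.002 -0.001 -1.   ] F press [-0.4 -0.4  0.5] w -0.0001 q [ 0.13  0.67 -0.59  1.66  0.44  0.95 -0.77]
shift cm [0.16 0.04 4.28]
```

>>> jog_arm --commands "0 0 0 0.1 0 0.8 0;0 0 0 0 0 0.8 0;0 0 0 0 0 0.8 0;0 0 0 0 0 0.8 0;0 0 0 0 0 0.8 0;0 0 0 0 0 0.3 0;0 0 0 0 0 0 0;0 0 0 0 0 0 0"

```text
time: 10.0
tcp_pos: [0.6135, 0.1115, 0.0764]
eef_rot: [2.381, 2.049, 0.0]
contact_force: [0.0, -0.1, -0.5]
grip_width: -0.0005
finger_force: 0.0
```

>>> jog_arm --commands "0 0 0 -0.4 0 0 0;0 0 0 -0.4 0 0 0;0 0 0 -0.6 0 0 0;0 0 0 -0.8 0 0 0;0 0 0 -0.8 0 0 0;0 0 0 -0.8 0 0 0;0 0 0 -0.8 0 0 0;0 0 0 -0.8 0 0 0"

```text
time: 10.8
tcp_pos: [0.6049, 0.0592, 0.0766]
eef_rot: [-2.379, -2.049, -0.003]
contact_force: [-1.5, 5.2, 1.1]
grip_width: -0.0003
finger_force: 2.5
```

```bash
python3 go.py 0 -0.058 0.075
```

```text
t 10.8 tcp press [-0.0002  0.0179  0.0766] tool x in press [-0.001  1.     0.002] z [ 0.     0.002 -1.   ] F press [-2.3  4.9  1.1] w -0.0003 q [ 0.21  0.7  -0.57  1.74  0.48  0.84 -0.73]
shift cm [-7.59  0.    0.15]
```

Sliding at about 5 N, so the ratchet is free.

>>> jog_arm --commands "0 0 0 -0.8 0 0 0;0 0 0 -0.8 0 0 0;0 0 0 -0.8 0 0 0;0 0 0 -0.8 0 0 0;0 0 0 -0.8 0 0 0;0 0 0 -0.8 0 0 0;0 0 0 -0.8 0 0 0;0 0 0 -0.4 0 0 0"

```text
time: 11.6
tcp_pos: [0.5956, -0.0011, 0.0765]
eef_rot: [-2.38, -2.048, -0.0]
contact_force: [-2.1, 4.6, 2.4]
grip_width: 0.0003
finger_force: 2.2
```

>>> jog_arm --commands "0 0 0 -0.2 0 0 0;0 0 0 -0.2 0 0 0;0 0 0 -0.2 0 0 0;0 0 0 -0.1 0 0 0;0 0 0 -0.1 0 0 0;0 0 0 -0.1 0 0 0;0 0 0 0 0 0 0;0 0 0 0 0 0 0"

```text
time: 12.4
tcp_pos: [0.5951, -0.0089, 0.0764]
eef_rot: [-2.379, -2.05, -0.002]
contact_force: [-1.2, 6.3, 1.5]
grip_width: -0.0001
finger_force: 3.0
```

```bash
python3 go.py 0 -0.058 0.075
```

```text
t 12.4 tcp press [ 0.0003 -0.0509  0.0764] tool x in press [-0.001  1.     0.002] z [ 0.     0.002 -1.   ] F press [-2.2  6.1  1.5] w -0.0001 q [ 0.33  0.69 -0.57  1.78  0.49  0.82 -0.63]
shift cm [-0.71 -0.03  0.14]
```

>>> jog_arm --commands "0 0 0 -0.1 0 0 0;0 0 0 -0.1 0 0 0;0 0 0 -0.1 0 0 0;0 0 0 -0.1 0 0 0;0 0 0 -0.1 0 0 0;0 0 0 0 0 0 0;0 0 0 0 0 0 0;0 0 0 0 0 0 0"

```text
time: 13.2
tcp_pos: [0.595, -0.009, 0.0765]
eef_rot: [-2.373, -2.052, -0.01]
contact_force: [0.0, 16.2, -3.7]
grip_width: 0.0
finger_force: 8.3
```

```bash
python3 go.py 0 -0.058 0.075
```

```text
t 13.2 tcp press [ 0.0002 -0.0511  0.0765] tool x in press [-0.005  1.     0.008] z [ 0.002  0.008 -1.   ] F press [-2.4 16.  -3.7] w 0.0 q [ 0.33  0.69 -0.58  1.78  0.49  0.82 -0.63]
shift cm [-0.69 -0.03  0.14]
```

It has hit something firm. I'll back off, lift, and look.

>>> jog_arm --commands "0 0 0 0.5 0 0 0;0 0 0 1 0 0 0;0 0 0 0 0 -1.5 0;0 0 0 0 0 -2 0;0 0 0 0 0 -2.5 0;0 0 0 0 0 -2.5 0;0 0 0 0 0 -2.5 0;0 0 0 0 0 0 0"

```text
time: 14.0
tcp_pos: [0.5986, -0.0008, 0.191]
eef_rot: [2.379, 2.044, 0.008]
contact_force: [1.1, 0.2, -0.3]
grip_width: -0.0001
finger_force: 0.0
```

Run:
```python
from bench import *
from h import *
s=cams.capture('scene')
C=np.r_[0.6024,0.0415,0];Rz=R.from_euler('z',-.15).as_matrix()
for J in(.136,.143,.15): print(J,[proj(s,Rz@np.r_[x,.081-J-.042,.061]+C).round(1) for x in(-.018,)],[proj(s,Rz@np.r_[.038,.081-J,.092]+C).round(1)])
print(recognise('release_top',s)[:1])
cv2.imwrite('pics/end.png',cv2.resize(s['pixels'][180:350,200:450,::-1],None,fx=3.2,fy=3.2,interpolation=cv2.INTER_CUBIC))
print(sensors.observe()['contact_force'],sensors.observe()['tcp_pos'])
```

```text
0.136 [array([262.6, 258.4])] [array([283.6, 272.9])]
0.143 [array([257.9, 258.1])] [array([278.5, 272.6])]
0.15 [array([253.3, 257.8])] [array([273.5, 272.2])]
[{'box': [250.3, 250.2, 18.0, 18.7], 'conf': 0.66}]
[-0.25486072  0.63248244 -0.24818324] [ 0.59690769 -0.00119864  0.18758287]
```

View pics/end.png

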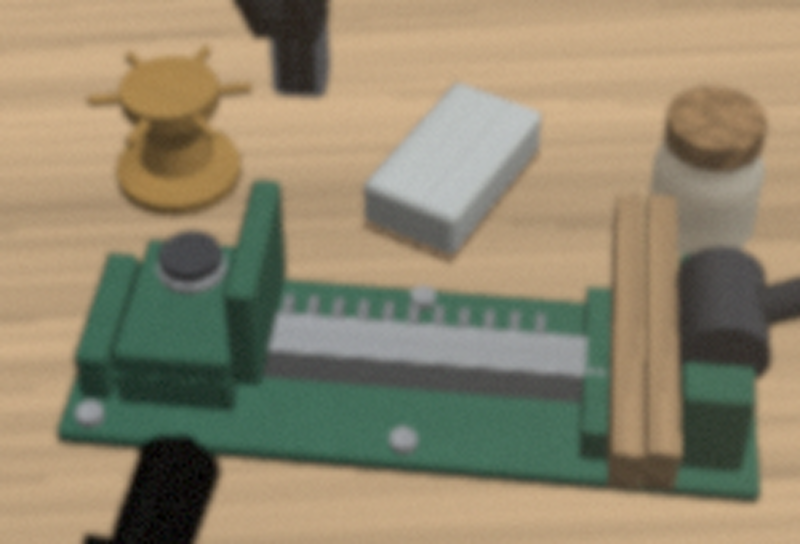

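The jaw appears to abut the stop, but the numbers differ by a few mm, so I'll check against the stop block's own edge in both cameras.

Run:
```python
from bench import *
from h import *
s=cams.capture('scene');c=cams.capture('top')
C=np.r_[0.6024,0.0415,0];Rz=R.from_euler('z',-.15).as_matrix()
f=lambda u,v,z:(Rz.T@(at(s,200+u/3.2,180+v/3.2,z)-C)).round(4)
print('stop front edge top',f(137,257,.04),f(106,343,.04));print('stop back edge',f(108,256,.04),f(78,342,.04))
print('carriage back top edge',f(148,243,.048),f(120,358,.048));print('plunger',f(191,246,.061),'face',f(282,185,.092),f(255,298,.092))
print('strip s',f(612,200,.055));print('plate +y near corner',f(757,490,.01),'-y near',f(60,432,.01))
print([(d['box'],d['conf']) for d in recognise('release_top',c)[:1]])
cv2.imwrite('pics/endt.png',cv2.resize(c['pixels'][165:285,270:430,::-1],None,fx=5,fy=5,interpolation=cv2.INTER_CUBIC))
```

```text
stop front edge top [-0.0319 -0.1322  0.04  ] [ 0.0242 -0.1347  0.04  ]
stop back edge [-0.0313 -0.1463  0.04  ] [ 0.0248 -0.1476  0.04  ]
carriage back top edge [-0.0339 -0.1264  0.048 ] [ 0.0396 -0.1239  0.048 ]
plunger [-0.0208 -0.1019  0.061 ] face [-0.033  -0.0592  0.092 ] [ 0.0389 -0.0603  0.092 ]
strip s [-0.0768  0.0943  0.055 ]
plate +y near corner [0.0571 0.1615 0.01  ] -y near [ 0.0535 -0.1532  0.01  ]
[]
```

View pics/endt.png

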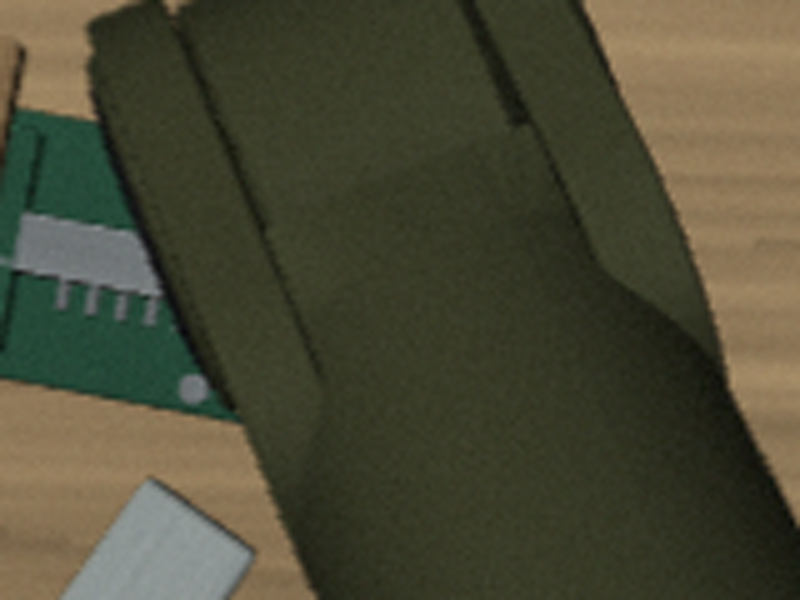

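The arm hides the press from above, so I'll move it toward +y, up high, to clear the top view.

>>> jog_arm --commands "0 0 0 1 0 -3 0;0 0 0 4 0 -3 0;0 0 0 4 0 -1 0;0 0 0 4 0 0 0;0 0 0 4 0 0 0;0 0 0 4 0 0 0;0 0 0 4 0 0 0;0 0 0 0 0 0 0"

```text
time: 15.05
tcp_pos: [0.6316, 0.2543, 0.2549]
eef_rot: [-2.369, -2.056, -0.0]
contact_force: [-0.6, 0.4, 0.2]
grip_width: -0.0
finger_force: 0.0
```

Run:
```python
from bench import *
from h import *
c=cams.capture('top')
print(sensors.observe()['tcp_pos'],[(l,d['box'],d['conf']) for l in('release_top','jaw_face','press') for d in recognise(l,c)[:1]])
cv2.imwrite('pics/endt2.png',cv2.resize(c['pixels'][165:285,260:420,::-1],None,fx=5,fy=5,interpolation=cv2.INTER_CUBIC))
```

```text
[0.63237038 0.25077775 0.25483102] [('release_top', [358.3, 231.0, 14.1, 14.8], 0.76), ('jaw_face', [341.9, 206.5, 40.5, 42.8], 0.8), ('press', [180.6, 183.2, 216.8, 78.3], 0.81)]
```

View pics/endt2.png

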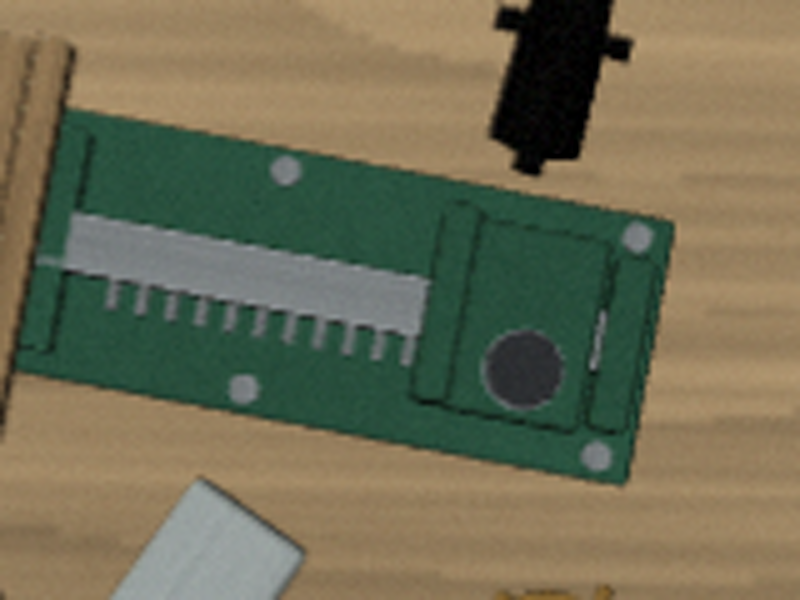

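A thin sliver of the bar still shows between the carriage and the stop block at (598,340), roughly 5 mm. I'll measure it from the top view alone.

```bash
python3 - <<'E'
from bench import *
from h import *
C=np.r_[0.6024,0.0415,0];Rz=R.from_euler('z',-.15).as_matrix()
c=cams.capture('top')
f=lambda u,v,z:(Rz.T@(at(c,260+u/5,165+v/5,z)-C)).round(4)
print('plunger',f(523,370,.061),'before',(Rz.T@(at(c,308,227.8,.073)-C)).round(4))
print('carriage back',f(612,240,.048),f(580,428,.048));print('stop front',f(617,258,.04),f(590,425,.04),'back',f(660,258,.04),f(628,430,.04))
print('face',f(445,203,.092),f(412,400,.092),'sliver',f(593,345,.03),f(604,345,.03))
print('plate end',f(674,222,.01),f(628,485,.01))
E
python3 go.py 0 -0.03 0.2
```

```text
plunger [-0.0196 -0.1049  0.061 ] before [-0.0174  0.0061  0.073 ]
carriage back [ 0.0373 -0.1317  0.048 ] [-0.0376 -0.1316  0.048 ]
stop front [ 0.0314 -0.1356  0.04  ] [-0.0355 -0.136   0.04  ] back [ 0.0343 -0.1524  0.04  ] [-0.0349 -0.1511  0.04  ]
face [ 0.036  -0.0635  0.092 ] [-0.0391 -0.0637  0.092 ] sliver [-0.0036 -0.1328  0.03  ] [-0.0029 -0.1371  0.03  ]
plate end [ 0.0526 -0.1589  0.01  ] [-0.056  -0.1581  0.01  ]
t 15.3 tcp press [0.0009 0.206  0.2558] tool x in press [ 0.002  1.    -0.002] z [-0.001 -0.001 -1.   ] F press [ 0.8 -0.   0.4] w 0.0004 q [-0.07  0.64 -0.64  1.31  0.38  1.32 -0.86]
shift cm [-23.59  -0.06   5.61]
```

The measured gap is about 4–5 mm, so the jaw is at about 0.145. That's a thin margin, so I'll push again, firmer.

>>> jog_arm --commands "0 0 0 -4 0 0 0;0 0 0 -4 0 0 0;0 0 0 -4 0 0 0;0 0 0 -4 0 0 0;0 0 0 -4 0 2 0;0 0 0 -3.5 0 3 0;0 0 0 0 0 2 0;0 0 0 0 0 0 0"

```text
time: 16.1
tcp_pos: [0.5969, 0.0107, 0.1838]
eef_rot: [-2.385, -2.042, 0.007]
contact_force: [0.0, 0.1, 0.8]
grip_width: 0.0002
finger_force: 0.0
```

```bash
python3 go.py 0 -0.035 0.070
```

```text
t 16.1 tcp press [-0.0009 -0.0313  0.1838] tool x in press [ 0.005  1.    -0.002] z [-0.005 -0.001 -1.   ] F press [-0.   0.1  0.8] w 0.0002 q [ 0.34  0.57 -0.65  1.65  0.39  1.05 -0.58]
shift cm [-0.35  0.14 11.38]
```

>>> jog_arm --commands "0 0 0 0.2 0.1 1.6 0;0 0 0 0 0 1.6 0;0 0 0 0 0 1.6 0;0 0 0 0 0 1.6 0;0 0 0 0 0 1.6 0;0 0 0 0 0 1.6 0;0 0 0 0 0 1 0;0 0 0 0 0 0 0"

```text
time: 16.9
tcp_pos: [0.5998, 0.0166, 0.08]
eef_rot: [-2.38, -2.049, 0.001]
contact_force: [1.1, 0.3, 0.1]
grip_width: 0.0002
finger_force: 0.0
```

>>> jog_arm --commands "0 0 0 -0.4 0 0 0;0 0 0 -0.4 0 0 0;0 0 0 -0.4 0 0 0;0 0 0 -0.4 0 0 0;0 0 0 -0.3 0 0 0;0 0 0 -0.2 0 0 0;0 0 0 -0.2 0 0 0;0 0 0 0 0 0 0"

```text
time: 17.7
tcp_pos: [0.5966, -0.0067, 0.0803]
eef_rot: [2.382, 2.049, -0.0]
contact_force: [-0.2, 0.0, -0.1]
grip_width: 0.0002
finger_force: 0.0
```

```bash
python3 go.py 0 -0.058 0.07
```

```text
t 17.7 tcp press [ 0.0014 -0.0486  0.0803] tool x in press [-0.  1. -0.] z [-0. -0. -1.] F press [-0.2 -0.  -0.1] w 0.0002 q [ 0.33  0.68 -0.58  1.77  0.49  0.83 -0.64]
shift cm [-0.94 -0.14  1.03]
```

>>> jog_arm --commands "0 0 0 -0.2 0 0 0;0 0 0 -0.2 0 0 0;0 0 0 -0.2 0 0 0;0 0 0 -0.2 0 0 0;0 0 0 -0.2 0 0 0;0 0 0 -0.2 0 0 0;0 0 0 0 0 0 0;0 0 0 0 0 0 0"

```text
time: 18.5
tcp_pos: [0.5961, -0.0093, 0.0805]
eef_rot: [-2.37, -2.053, -0.016]
contact_force: [4.0, 19.6, -6.5]
grip_width: 0.0001
finger_force: 10.0
```

```bash
python3 go.py 0 -0.058 0.07
```

```text
t 18.5 tcp press [ 0.0013 -0.0512  0.0805] tool x in press [-0.007  1.     0.012] z [ 0.003  0.011 -1.   ] F press [ 1.1 20.  -6.5] w 0.0001 q [ 0.34  0.68 -0.59  1.78  0.48  0.83 -0.62]
shift cm [-0.69 -0.14  1.04]
```

It stopped at the same place (-0.051) under 20 N, against 4 N friction, so this is the hard end of travel. Next I'll retreat and hand in.

>>> jog_arm --commands "0 0 0 1 0 0 0;0 0 0 1 0 0 0;0 0 0 1 0 0 0;0 0 0 0 0 -2.5 0;0 0 0 0 0 -2.5 0;0 0 0 0 0 -2.5 0;0 0 0 0 0 -2.5 0;0 0 0 0 0 -2.5 0"

```text
time: 19.3
tcp_pos: [0.5992, 0.0112, 0.2064]
eef_rot: [2.381, 2.048, -0.001]
contact_force: [0.0, -0.4, -0.4]
grip_width: -0.0
finger_force: 0.0
```

>>> jog_arm --commands "0 0 0 4 0 -2 0;0 0 0 4 0 0 0;0 0 0 4 0 0 0;0 0 0 4 0 0 0;0 0 0 4 0 0 0;0 0 0 2 0 0 0;0 0 0 0 0 0 0;0 0 0 0 0 0 0"

```text
time: 20.1
tcp_pos: [0.632, 0.2288, 0.2251]
eef_rot: [2.38, 2.049, -0.001]
contact_force: [0.2, 0.1, 0.3]
grip_width: -0.0
finger_force: 0.0
```

Run:
```python
from bench import *
from h import *
c=cams.capture('top')
print([(l,d['box'],d['conf']) for l in('release_top','jaw_face') for d in recognise(l,c)[:1]])
cv2.imwrite('pics/fin.png',cv2.resize(c['pixels'][125:335,205:425,::-1],None,fx=2.8,fy=2.8,interpolation=cv2.INTER_CUBIC))
```

```text
[('release_top', [357.8, 231.9, 11.9, 17.0], 0.48), ('jaw_face', [340.1, 205.5, 40.5, 45.0], 0.66)]
```

View pics/fin.png

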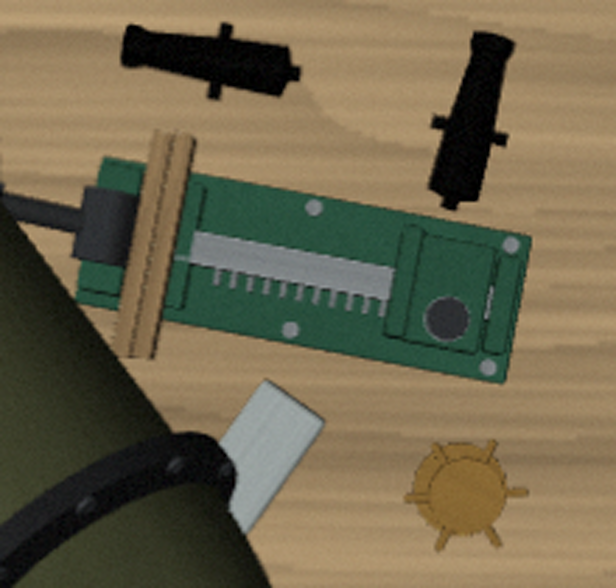

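The jaw is at its end of travel beside the stop block (carriage edge at about (490,295)), the plunger is down at (447,318), and the strips, barrels and the other things in view stand where they were.

```bash
python3 -c "
from bench import *
print(order.close_job())"
```

```text
the job is handed in; nothing more can be done
None
```

I pressed the plunger fully down, pushed the jaw back until it would go no further (20 N, same spot on two pushes), and handed the job in at about 20 s. I got no verdict back. A gap of about 4–5 mm to the stop block still shows, within the 7 mm allowed, and nothing loose appears to have moved.

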